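# Close the shutter, then switch the light path

## Robot

A 6-joint arm with a two-finger parallel gripper is mounted at the origin on the work surface. World frame = base frame: x ahead of the robot, y to its left, z up, the work surface at z = 0. Lengths are in m, angles in rad, forces in N, time in s.
With the tool pointing down it reaches from about 0.35 to 1 m from the base axis. Payload 7.1 kg.
Tool frame: the origin (TCP) lies midway between the tips of the shut fingers; the grasp point (between the pads) lies 19 mm behind it; x points along the fingers, y is the direction in which the jaws open and shut, and the axes are right-handed (so a half turn about x gives the same grasp; the last joint's range is limited). The gripper opens to 85 mm and grips with 20 to 120 N. Pads are 22 mm wide; open, the fingers measure 114 mm over their backs; the gripper's body (76 mm by 85 mm) begins 54 mm behind the grasp point. The pads swing forward as they close: fully open they stand 13 mm farther back than shut.
Start: joints at [1.145, 0.423, 1.63, -0, 1.089, -0.019], TCP at [0.247, 0.574, 0.231] pointing down, gripper open.
Joint ranges: [-3, 3], [-0.9, 2.11], [0.09, 2.58], [-1.31, 4.45], [0.11, 2.69], [-2.54, 2.54]. Speed limits (rad/s): [2.39, 2.39, 3.01, 3.14, 3.14, 3.14].

## Interface

Orientations are given as a unit quaternion [w, x, y, z].
In Python, from plant import ctrl gives the robot as it stands.
- The arm moves only by the tool jog_arm, never from a script. Its argument "motion" is a list of rows, each an object of numbers: "grip": the closure, from 0 (fully open) to 1 (shut); "dx", "dy", "dz": the shift along the tool's x, y, z in units of 40 mm (1.0 is 40 mm); "yaw": the turn about the tool's x in degrees. A call has 1 to 8 rows; each row is the pose to reach, as a shift and turn from the pose commanded when the call began, along the tool's axes at that moment; what a row does not reach only later rows make up. A row lasts 1/12 s, in which the tool goes at most 41.7 mm and 7.16 degrees, less where a joint would pass 70% of its speed; a pose out of reach is approached as far as the arm can. A call with a gripper value outside its range is refused whole. The fingers move at their own pace and stop on an object; "newtons" is the grip in N (left out, the last holds). Time passes only in rows, so rows that repeat a pose let the fingers close. It gives the time, the measured TCP pose, the force and the opening at its end, in the units of the state.
- ctrl.observe(): the state, without advancing time (a new reading comes with each control period).
- ctrl.camera(name): name is "side" or "top" or "wrist"; returns a dict with "image" (400x640x3 uint8, red, green, blue), "range_z" (400x640 float32, m along the optical axis (not along the pixel's ray), 0 where there is no reading), "K" (3x3 intrinsics, pixels), "pose" (4x4, takes a point from camera to world coordinates); the wrist camera has in their place "tool_from_camera" (4x4, takes a point from camera to tool coordinates, whose origin is the TCP and whose axes are the tool frame's). Camera axes: x right, y down, z forward; pixel columns grow to the right and rows downward; lengths in m; the calibration is good to about 2 mm. The wrist camera is an equidistant fisheye: a pixel r from the principal point sees the ray r / f radians off the axis. A picture is of the moment at which its call begins: read the wrist's pose just before it.
- ctrl.sign_off(): hands the job in, once; it reports no verdict.
The state is a dict: "clock": time; "joint_positions": joint angles; "joint_vel": joint speeds; "effort": joint torques, N m; "eef_pos": TCP position; "tool_rot": TCP orientation; "force": force on the tool from outside, world axes, zero at the start; "torque": the same for the moment, N m; "opening": opening from 0.0 (shut) to 1.0 (fully open).
Only numpy, scipy, OpenCV 4.12 (cv2) and the standard library are available. Lean on these libraries where they do the work, as an engineer would, in place of code of your own. Each camera call takes 0.05 s, during which the arm holds its last target.

## Task

On the microscope's light-path unit, first close the shutter by turning its yellow knob clockwise (seen from above) as far as it goes; that frees the blue selector. Then turn the blue selector knob clockwise as far as it goes, to send the light to the camera. Let go of both, and do not turn the brightness dial on the separate small box or move the oil bottle.

Things in the scene. Friction and masses are not known exactly. Their poses are not given: they have to be found in the camera images.
- shutter (a joint): Yellow shutter knob, rad: starts between 0 and 0.35 (open); grows as it turns clockwise seen from above; 1.45 is its hard stop (closed). Stays where it is left (friction 0.05 N m). Under the knob is a steel disc of 46 mm radius with a round bite out of its rim. Until the knob has turned to about 1.27 rad or more, this disc fills the matching bite in the selector's disc and blocks it.
- shutter_grip (a point): Point on the axis of the yellow knob, at the height to grip, 86 mm above the table. The knob is a plain upright cylinder 32 mm in diameter, from 24 mm below this point (top of its steel disc) to 14 mm above it; it can be gripped at any angle about its axis. Axes turn with the knob: -x is its pointer (white line on the knob, red line on the disc), z up along the axis.
- light_unit: Fixed light-path unit: white box with a black deck, 116 mm (x) x 200 mm (y), 54 mm tall; origin under its centre, z up, -x face towards the robot. Yellow knob at y = -38 mm, blue at y = +38 mm. A black camera stands out 72 mm from the middle of its +x side, no taller than the box. A green dot on the deck marks where each pointer must end.
- selector (a joint): Blue selector knob, rad: starts at 0; grows as it turns clockwise seen from above; 1.40 is its hard stop (camera). It is firmly held by the discs (about 0.06 rad of play) until the shutter is closed; then it turns freely and stays where it is left (friction 0.05 N m). Once it is turned it locks the shutter knob in turn.
- selector_grip (a point): Point on the axis of the blue knob at the height to grip, 86 mm above the table; 76 mm to the left of the yellow knob as seen from the robot's side of the unit. Same shape and same axes as the yellow one: -x is its pointer, z up.
- dial_mark (a point): Tip of the white line on the black brightness dial, a bystander: 19 mm from the dial's axis, 89 mm above the table. The dial (a bar 42 x 14 mm on a 44 mm disc) sits in the middle of a fixed white box 100 x 100 mm and 45 mm tall; its highest point is 89 mm above the table. Not to be turned.
- oil_bottle: Small amber oil bottle with a black cap, a bystander: 34 mm in diameter, 75 mm tall, standing loose on the table; origin at the centre of its underside, z up. Not to be moved.

How it is judged:
On the way:
1. the yellow shutter knob is turned to its closed stop while the blue selector is still at its start (value of joint shutter above 1.28 rad and value of joint selector below 0.15 rad), for 0.2 s.
At the end, for the whole second after the job is handed in: The yellow shutter knob is past 1.2 rad (within 14 degrees of its closed stop) and the blue selector is past 1.2 rad (within 11 degrees of its camera stop), both at rest (under 0.05 rad/s) (value of joint each of shutter, selector above 1.2 rad and velocity of joint selector between -0.05 and 0.05 rad/s and velocity of joint shutter between -0.05 and 0.05 rad/s); the robot touches nothing.
It fails at once if the brightness dial is turned (its mark moves more than 8 mm) (distance of dial_mark from where it was at the start of the episode above 0.008 m).
It fails at once if the oil bottle is moved more than 30 mm or tipped over (distance of oil_bottle from where it was at the start of the episode above 0.03 m or angle between oil_bottle's own z axis and vertical above 0.5 rad).
It also fails if it takes over 45 s, if anything falls off the work surface, if the arm or the gripper's body presses on something with over 40 N, if the wrist force passes 120 N, or if a joint passes its speed limit or range.

## Working session

There is one attempt and no reset: what is moved stays moved. The work goes in short steps, Python scripts to look and compute and a tool call to move; the robot and the scene stay as the last step left them, time stands still between calls to the robot, and variables do not carry over. Pictures are saved under pics/ and viewed, and the job is handed in when it is done.

Besides the shell and the picture viewer there is one more tool, called after ">>>" by a JSON object that holds its "api" and its "payload", one argument or row to a line. jog_arm: Moves the arm, as the interface text tells. Its arguments: {"type":"object","properties":{"motion":{"type":"array"},"newtons":{"type":"number"}},"required":["motion"]}

```bash
mkdir -p pics; ls
python3 - <<'E'
from plant import ctrl
import cv2
s=ctrl.observe();print(s)
for n in("top","side"):
    c=ctrl.camera(n);cv2.imwrite(f"pics/{n}0.png",c["image"][:,:,::-1]);print(n,c["K"],c["pose"])
    import numpy as np
    np.savez(f"{n}0.npz",**c)
E
```

```text
pics
{'clock': 0.0, 'joint_positions': array([ 1.14499568e+00,  4.23849820e-01,  1.63073360e+00, -7.40760572e-06,
        1.08859421e+00, -1.90094137e-02]), 'joint_vel': array([-0.00097733, -0.00151409,  0.00066834,  0.00099327, -0.00016088,
       -0.00066242]), 'effort': array([ 5.17749831e-04, -5.57376623e+01, -2.81746101e+01, -1.66490163e-04,
        7.51595828e-03, -9.46795836e-06]), 'eef_pos': array([0.24703787, 0.57348366, 0.23052296]), 'tool_rot': array([ 0.6924094 ,  0.1422845 ,  0.69265208, -0.14337867]), 'force': array([ 0.35327069,  0.18277236, -0.09516423]), 'torque': array([-0.04502148,  0.03964266,  0.01768818]), 'opening': 1.0023399235003698}
top [[380.40787503   0.         315.03367084]
 [  0.         380.40787503 200.60113188]
 [  0.           0.           1.        ]] [[-0.00108078 -0.98124265  0.19277367  0.46995983]
 [-0.99948672 -0.00511219 -0.03162529  0.00937031]
 [ 0.03201757 -0.1927089  -0.98073348  0.84318052]
 [ 0.          0.          0.          1.        ]]
side [[413.10300319   0.         321.53790521]
 [  0.         413.10300319 196.59560629]
 [  0.           0.           1.        ]] [[-0.99167993 -0.07653135  0.10350784  0.52615413]
 [-0.12719798  0.70617282 -0.69652036  0.51563942]
 [-0.01978878 -0.70389125 -0.71003205  0.6241    ]
 [ 0.          0.          0.          1.        ]]
```

View pics/top0.png

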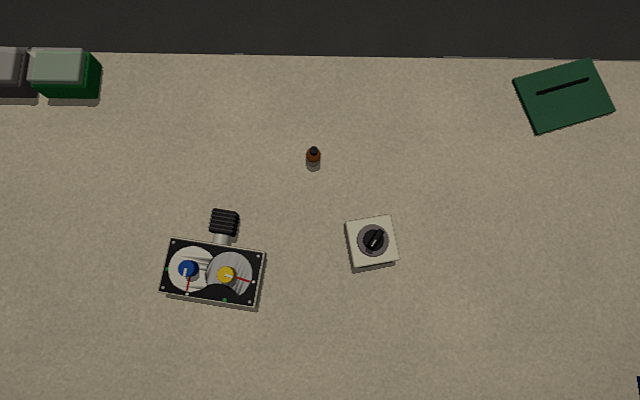

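View pics/side0.png

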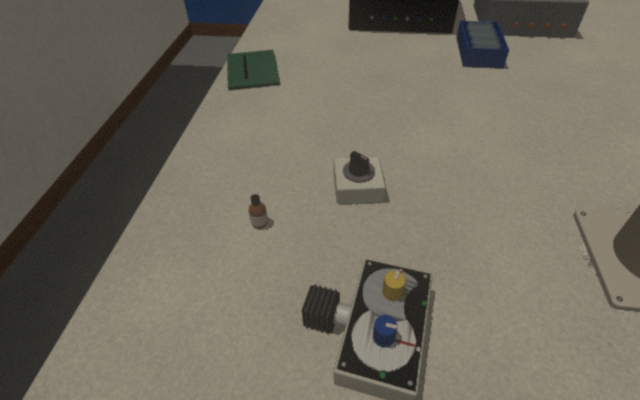

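The top view shows the yellow knob at about (226,274) with its pointer to the right, the blue knob at (187,269) with its pointer down, and the green end marks at (224,299) and (167,268). The dial box is at (372,242) and the bottle at (313,158). Next I'll measure the knobs.

```bash
cat > h.py <<'E'
import numpy as np,cv2
def ray(c,u,v,z):
    K=c["K"];P=c["pose"]
    d=P[:3,:3]@np.array([(u-K[0,2])/K[0,0],(v-K[1,2])/K[1,1],1]);o=P[:3,3]
    return o+d*(z-o[2])/d[2]
def cloud(c):
    K=c["K"];P=c["pose"];v,u=np.mgrid[:400,:640];z=c["range_z"]
    p=np.stack([(u-K[0,2])/K[0,0]*z,(v-K[1,2])/K[1,1]*z,z],-1)
    return p@P[:3,:3].T+P[:3,3]
def masks(c):
    h=cv2.cvtColor(c["image"],cv2.COLOR_RGB2HSV)
    return {"yellow":cv2.inRange(h,(20,150,80),(32,255,255)),"blue":cv2.inRange(h,(105,130,50),(125,255,255)),"green":cv2.inRange(h,(45,120,60),(85,255,255)),"red":cv2.inRange(h,(0,150,80),(8,255,255))|cv2.inRange(h,(172,150,80),(180,255,255))}
E
python3 - <<'E'
from h import *
for n in("top","side"):
    c=dict(np.load(f"{n}0.npz"));C=cloud(c);box=np.zeros((400,640),np.uint8)
    if n=="top": box[225:320,140:285]=255
    else: box[255:395,330:440]=255
    for k,m in masks(c).items():
        m=m&box
        N,l,st,ce=cv2.connectedComponentsWithStats(m)
        for i in range(1,N):
            if st[i,4]<4: continue
            p=C[l==i]; r=c["range_z"][l==i]; p=p[r>0]
            zt=p[:,2].max() if len(p) else 0
            top=p[p[:,2]>0.096]
            print(n,k,ce[i].round(1),st[i,4],"zmax",zt.round(4),"med",np.median(p,0).round(4),"ray@.1",ray(c,*ce[i],.1)[:2].round(4),"ray@.055",ray(c,*ce[i],.055)[:2].round(4), "topc",len(top),((top.max(0)+top.min(0))/2).round(4) if len(top) else '',np.ptp(top,0).round(3) if len(top) else '')
    # all points at knob top height
    q=(C[...,2]>0.095)&(C[...,2]<0.105)&(box>0)&(c["range_z"]>0)
    N,l,st,ce=cv2.connectedComponentsWithStats(q.astype(np.uint8))
    for i in range(1,N):
        if st[i,4]>20:
            p=C[l==i];(cx,cy),rr=cv2.minEnclosingCircle(p[:,:2].astype(np.float32));print(n,"topblob",ce[i].round(1),st[i,4],p.mean(0).round(4),"circ",round(cx,4),round(cy,4),round(rr,4))
c=dict(np.load("top0.npz"));s=dict(np.load("side0.npz"))
cv2.imwrite("pics/zoom0.png",np.hstack([cv2.resize(c["image"][225:315,150:280,::-1],(400,277)),cv2.resize(s["image"][255:395,320:450,::-1],(257,277))]))
E
```

```text
top yellow [224.6 274.1] 184 zmax 0.1026 med [0.4727 0.1593 0.098 ] ray@.1 [0.4724 0.1579] ray@.055 [0.4726 0.1669] topc 171 [0.4727 0.1566 0.0993] [0.03  0.029 0.007]
top blue [186.4 267.1] 178 zmax 0.1013 med [0.4859 0.2303 0.0983] ray@.1 [0.4856 0.2307] ray@.055 [0.4865 0.2441] topc 166 [0.485  0.2319 0.0987] [0.028 0.03  0.005]
top green [166.2 268.5] 10 zmax 0.0548 med [0.4839 0.285  0.0529] ray@.1 [0.483  0.2686] ray@.055 [0.4838 0.2843] topc 0  
top green [224.1 299.5] 15 zmax 0.0551 med [0.4219 0.1662 0.0533] ray@.1 [0.4255 0.1567] ray@.055 [0.4228 0.1656] topc 0  
top red [242.5 279. ] 26 zmax 0.0628 med [0.4629 0.1299 0.0605] ray@.1 [0.4633 0.1237] ray@.055 [0.4629 0.1306] topc 0  
top red [187.2 285.7] 12 zmax 0.0616 med [0.4504 0.2391 0.06  ] ray@.1 [0.4511 0.2272] ray@.055 [0.4499 0.2403] topc 0  
top topblob [186.3 267.7] 217 [0.4845 0.2315 0.0983] circ 0.4844 0.2316 0.016
top topblob [225.5 274. ] 218 [0.4726 0.1566 0.0981] circ 0.4726 0.1572 0.0161
side yellow [394.2 281. ] 159 zmax 0.1011 med [0.4735 0.1642 0.0988] ray@.1 [0.4733 0.1644] ray@.055 [0.4687 0.1342] topc 159 [0.4727 0.1608 0.0989] [0.028 0.028 0.004]
side blue [384.  325.5] 239 zmax 0.1012 med [0.4876 0.2379 0.0988] ray@.1 [0.4867 0.2372] ray@.055 [0.4833 0.2133] topc 239 [0.4852 0.2359 0.0989] [0.025 0.028 0.005]
side topblob [394.5 279.7] 319 [0.4728 0.1611 0.0987] circ 0.4726 0.1601 0.0163
side topblob [385.2 325.2] 405 [0.485  0.2359 0.0987] circ 0.4847 0.2349 0.0161
```

View pics/zoom0.png

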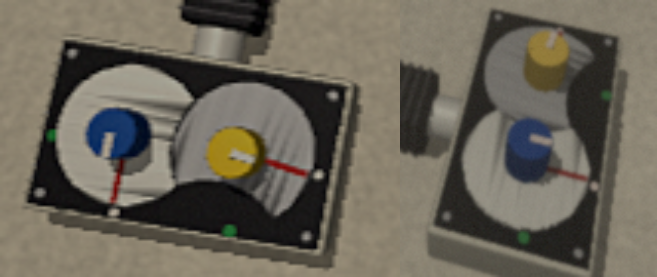

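```bash
cat >> h.py <<'E'
from scipy.spatial.transform import Rotation as Ro
def rel(s,t):
    R=Ro.from_quat(np.roll(s["tool_rot"],-1)).as_matrix()
    d=R.T@(np.array(t)-s["eef_pos"])/0.04
    print("tool x",R[:,0].round(3),"jaw y",R[:,1].round(3),"jaw deg",np.degrees(np.arctan2(R[1,1],R[0,1])).round(1),"q6",s["joint_positions"][5].round(3))
    print("eef",s["eef_pos"].round(4),"d units",d.round(3),"F",s["force"].round(2),"T",s["torque"].round(3),"open",round(s["opening"],3),"t",s["clock"])
E
python3 - <<'E'
from h import *
from plant import ctrl
s=ctrl.observe();rel(s,[.4726,.1586,.18])
E
```

```text
tool x [-0.001 -0.001 -1.   ] jaw y [ 0.396  0.918 -0.001] jaw deg 66.7 q6 -0.019
eef [0.2471 0.5736 0.2306] d units [ 1.275 -7.295  9.283] F [-1.25  0.33  0.61] T [ 0.041 -0.028 -0.004] open 0.998 t 0.1
```

>>> {"api": "jog_arm", "payload": {
  "motion": [
    {"dx":0,"dy":-7.3,"dz":9.28,"grip":0},
    {"dx":0,"dy":-7.3,"dz":9.28},
    {"dx":0,"dy":-7.3,"dz":9.28},
    {"dx":0,"dy":-7.3,"dz":9.28},
    {"dx":0,"dy":-7.3,"dz":9.28},
    {"dx":0,"dy":-7.3,"dz":9.28},
    {"dx":0,"dy":-7.3,"dz":9.28},
    {"dx":0,"dy":-7.3,"dz":9.28}
  ]
}}

```text
$.motion[0]: bad value
```

Run:
```python
from h import *
from plant import ctrl
s=ctrl.observe();rel(s,[.4726,.1586,.18])
```

```text
tool x [-0.001 -0.001 -1.   ] jaw y [ 0.396  0.918 -0.001] jaw deg 66.7 q6 -0.019
eef [0.2471 0.5736 0.2306] d units [ 1.275 -7.295  9.283] F [-1.25  0.33  0.61] T [ 0.041 -0.028 -0.004] open 0.998 t 0.1
```

>>> {"api": "jog_arm", "payload": {
  "motion": [
    {"dx":0,"dy":-4.5,"dz":5.7,"yaw":0,"grip":0},
    {"dx":0,"dy":-4.5,"dz":5.7,"yaw":0,"grip":0},
    {"dx":0,"dy":-4.5,"dz":5.7,"yaw":0,"grip":0},
    {"dx":0,"dy":-4.5,"dz":5.7,"yaw":0,"grip":0},
    {"dx":0,"dy":-4.5,"dz":5.7,"yaw":0,"grip":0},
    {"dx":0,"dy":-4.5,"dz":5.7,"yaw":0,"grip":0},
    {"dx":0,"dy":-4.5,"dz":5.7,"yaw":0,"grip":0},
    {"dx":0,"dy":-4.5,"dz":5.7,"yaw":0,"grip":0}
  ]
}}

```text
clock: 0.77
eef_pos: [0.3873, 0.3131, 0.231]
tool_rot: [0.692, 0.144, 0.692, -0.145]
force: [0.3, 0.6, -0.7]
opening: 0.998
```

Run:
```python
from h import *
from plant import ctrl
s=ctrl.observe();rel(s,[.4726,.1586,.18])
```

```text
tool x [-0.    -0.002 -1.   ] jaw y [ 0.4    0.917 -0.002] jaw deg 66.4 q6 -0.501
eef [0.3873 0.3131 0.231 ] d units [ 1.284 -2.684  3.497] F [ 0.34  0.58 -0.71] T [0.012 0.013 0.028] open 0.998 t 0.7667
```

>>> {"api": "jog_arm", "payload": {
  "motion": [
    {"dx":0,"dy":-2.68,"dz":3.5,"yaw":0,"grip":0},
    {"dx":0,"dy":-2.68,"dz":3.5,"yaw":0,"grip":0},
    {"dx":0,"dy":-2.68,"dz":3.5,"yaw":0,"grip":0},
    {"dx":0,"dy":-2.68,"dz":3.5,"yaw":0,"grip":0},
    {"dx":0.6,"dy":-2.68,"dz":3.5,"yaw":0,"grip":0},
    {"dx":1.2,"dy":-2.68,"dz":3.5,"yaw":0,"grip":0.3},
    {"dx":1.2,"dy":-2.68,"dz":3.5,"yaw":0,"grip":0.3},
    {"dx":1.2,"dy":-2.68,"dz":3.5,"yaw":0,"grip":0.3}
  ]
}}

```text
clock: 1.43
eef_pos: [0.4706, 0.1643, 0.1824]
tool_rot: [0.691, 0.142, 0.694, -0.144]
force: [0.4, 0.2, 0.8]
opening: 0.698
```

Run:
```python
from h import *
from plant import ctrl
s=ctrl.observe();rel(s,[.4726,.1586,.18])
c=ctrl.camera("wrist");np.savez("w0.npz",**c,eef=s["eef_pos"],rot=s["tool_rot"])
cv2.imwrite("pics/w0.png",c["image"][:,:,::-1]);print(c["K"],c["tool_from_camera"].round(3))
```

```text
tool x [-0.003 -0.001 -1.   ] jaw y [ 0.396  0.918 -0.002] jaw deg 66.7 q6 -0.852
eef [0.4706 0.1643 0.1824] d units [ 0.061 -0.112  0.104] F [0.42 0.22 0.8 ] T [0.014 0.065 0.032] open 0.698 t 1.4333
[[309.70691629   0.         323.86502999]
 [  0.         309.70691629 197.33221936]
 [  0.           0.           1.        ]] [[ 0.    -0.27   0.963 -0.143]
 [ 1.     0.     0.    -0.001]
 [-0.     0.963  0.27  -0.068]
 [ 0.     0.     0.     1.   ]]
```

View pics/w0.png

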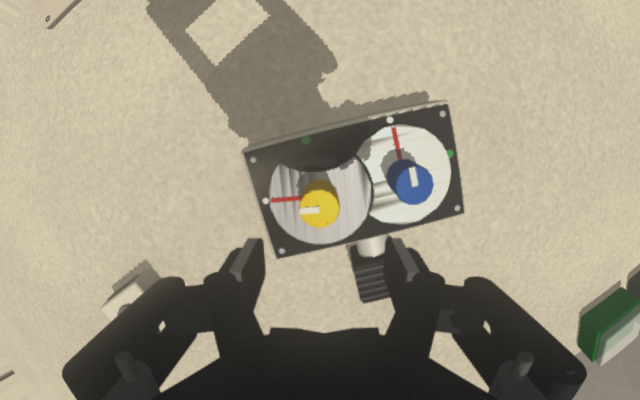

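The wrist view shows the yellow knob at (319,209) and the blue at (414,184), both clear between the fingers' sides. I'll check the centres with this view.

```bash
cat >> h.py <<'E'
def wray(c,eef,rot,u,v,z):
    K=c["K"];a=np.array([u-K[0,2],v-K[1,2]])/K[0,0];t=np.hypot(*a)
    d=np.array([*(np.sin(t)*a/t),np.cos(t)]);T=c["tool_from_camera"]
    R=Ro.from_quat(np.roll(rot,-1)).as_matrix()
    o=R@T[:3,3]+eef;d=R@T[:3,:3]@d
    return o+d*(z-o[2])/d[2]
def wknobs(c,eef,rot):
    h=masks(c)
    for k in("yellow","blue"):
        N,l,st,ce=cv2.connectedComponentsWithStats(h[k]);i=1+np.argmax(st[1:,4])
        m=(l==i).astype(np.uint8)
        cn,_=cv2.findContours(cv2.morphologyEx(m,cv2.MORPH_CLOSE,np.ones((9,9))),cv2.RETR_EXTERNAL,cv2.CHAIN_APPROX_NONE)
        cn=max(cn,key=cv2.contourArea)[:,0]
        W=np.array([wray(c,eef,rot,u,v,.1)[:2] for u,v in cn],np.float32)
        (x,y),r=cv2.minEnclosingCircle(W);print(k,ce[i].round(1),st[i,4],"centre@.1",round(x,4),round(y,4),"r",round(r,4),"hull c",cv2.fitEllipse(W))
E
python3 - <<'E'
from h import *
from plant import ctrl
c=dict(np.load("w0.npz"));wknobs(c,c["eef"],c["rot"])
s=ctrl.observe();rel(s,[.4726,.1586,.18])
E
```

```text
yellow [320.2 206.9] 1053 centre@.1 0.4711 0.159 r 0.0157 hull c ((0.4712628722190857, 0.1591491401195526), (0.029235409572720528, 0.030506568029522896), 65.0043716430664)
blue [413.8 186.6] 814 centre@.1 0.4837 0.2332 r 0.0146 hull c ((0.4843239188194275, 0.23310299217700958), (0.026458648964762688, 0.02802358753979206), 167.91636657714844)
tool x [-0.001 -0.    -1.   ] jaw y [ 0.395  0.919 -0.001] jaw deg 66.7 q6 -0.852
eef [0.4714 0.165  0.1835] d units [ 0.087 -0.134  0.091] F [-0.76 -0.04  0.69] T [-0.016  0.012  0.007] open 0.699 t 1.4833
```

>>> {"api": "jog_arm", "payload": {
  "motion": [
    {"dx":0.5,"dy":-0.13,"dz":0.09,"yaw":0,"grip":0.3},
    {"dx":1.2,"dy":-0.13,"dz":0.09,"yaw":0,"grip":0.3},
    {"dx":1.8,"dy":-0.13,"dz":0.09,"yaw":0,"grip":0.3},
    {"dx":2.3,"dy":-0.13,"dz":0.09,"yaw":0,"grip":0.3},
    {"dx":2.6,"dy":-0.13,"dz":0.09,"yaw":0,"grip":0.3},
    {"dx":2.8,"dy":-0.13,"dz":0.09,"yaw":0,"grip":0.3},
    {"dx":2.8,"dy":-0.13,"dz":0.09,"yaw":0,"grip":0.3},
    {"dx":2.8,"dy":-0.13,"dz":0.09,"yaw":0,"grip":0.3}
  ]
}}

```text
clock: 2.15
eef_pos: [0.4734, 0.1591, 0.0721]
tool_rot: [0.693, 0.143, 0.692, -0.142]
force: [-0.9, -0.4, 0.2]
opening: 0.702
```

Run:
```python
from h import *
from plant import ctrl
s=ctrl.observe();rel(s,[.472,.159,.07])
```

```text
tool x [ 0.001  0.    -1.   ] jaw y [0.395 0.919 0.001] jaw deg 66.7 q6 -0.864
eef [0.4734 0.1591 0.0721] d units [ 0.053 -0.017 -0.031] F [-0.86 -0.35  0.25] T [ 0.028 -0.012 -0.006] open 0.702 t 2.15
```

Position is good. Next I close on the yellow knob.

>>> {"api": "jog_arm", "payload": {
  "motion": [
    {"dx":0.03,"dy":0,"dz":-0.02,"yaw":0,"grip":1},
    {"dx":0.03,"dy":0,"dz":-0.02,"yaw":0,"grip":1},
    {"dx":0.03,"dy":0,"dz":-0.02,"yaw":0,"grip":1},
    {"dx":0.03,"dy":0,"dz":-0.02,"yaw":0,"grip":1},
    {"dx":0.03,"dy":0,"dz":-0.02,"yaw":0,"grip":1},
    {"dx":0.03,"dy":0,"dz":-0.02,"yaw":0,"grip":1}
  ],
  "newtons": 40
}}

```text
clock: 2.65
eef_pos: [0.4727, 0.159, 0.0713]
tool_rot: [0.693, 0.143, 0.692, -0.143]
force: [-0.9, 0.9, 5.8]
opening: 0.362
```

Run:
```python
from h import *
from plant import ctrl
s=ctrl.observe();rel(s,[.472,.159,.07])
```

```text
tool x [ 0.001  0.001 -1.   ] jaw y [0.396 0.918 0.001] jaw deg 66.7 q6 -0.864
eef [0.4727 0.159  0.0713] d units [ 0.031 -0.006 -0.016] F [-0.86  0.92  5.82] T [-0.017  0.279  0.024] open 0.362 t 2.65
```

>>> {"api": "jog_arm", "payload": {
  "motion": [
    {"dx":0,"dy":0,"dz":0,"yaw":6,"grip":1},
    {"dx":0,"dy":0,"dz":0,"yaw":12,"grip":1},
    {"dx":0,"dy":0,"dz":0,"yaw":18,"grip":1},
    {"dx":0,"dy":0,"dz":0,"yaw":24,"grip":1},
    {"dx":0,"dy":0,"dz":0,"yaw":30,"grip":1},
    {"dx":0,"dy":0,"dz":0,"yaw":36,"grip":1},
    {"dx":0,"dy":0,"dz":0,"yaw":42,"grip":1},
    {"dx":0,"dy":0,"dz":0,"yaw":48,"grip":1}
  ]
}}

```text
clock: 3.32
eef_pos: [0.4725, 0.1588, 0.0712]
tool_rot: [0.574, 0.414, 0.573, -0.413]
force: [-2.2, -1.9, 5.8]
opening: 0.359
```

Run:
```python
from h import *
from plant import ctrl
s=ctrl.observe();rel(s,[.472,.159,.07])
c=ctrl.camera("top");cv2.imwrite("pics/t1.png",cv2.resize(c["image"][225:315,150:280,::-1],(650,450)))
```

```text
tool x [ 0.001  0.    -1.   ] jaw y [0.949 0.316 0.001] jaw deg 18.4 q6 -0.021
eef [0.4725 0.1588 0.0712] d units [ 0.031 -0.01  -0.008] F [-2.23 -1.92  5.8 ] T [-0.169  0.358  0.135] open 0.359 t 3.3167
```

View pics/t1.png

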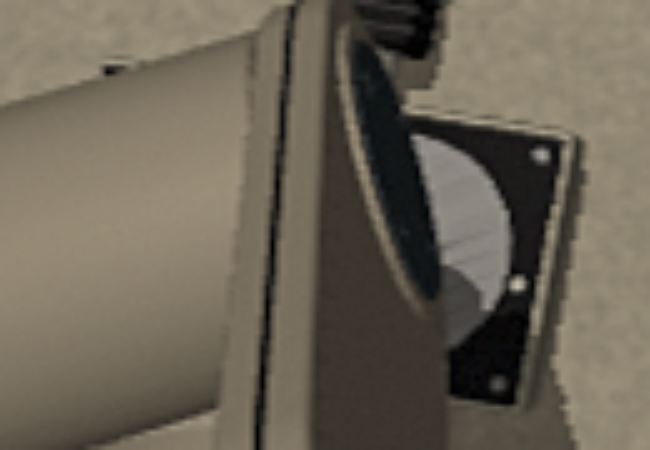

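The top view is mostly hidden by the arm, but the red line has left its start at the white dot (518,285). I'll continue to the stop.

>>> {"api": "jog_arm", "payload": {
  "motion": [
    {"dx":0,"dy":0,"dz":0,"yaw":6,"grip":1},
    {"dx":0,"dy":0,"dz":0,"yaw":12,"grip":1},
    {"dx":0,"dy":0,"dz":0,"yaw":18,"grip":1},
    {"dx":0,"dy":0,"dz":0,"yaw":24,"grip":1},
    {"dx":0,"dy":0,"dz":0,"yaw":29,"grip":1},
    {"dx":0,"dy":0,"dz":0,"yaw":33,"grip":1},
    {"dx":0,"dy":0,"dz":0,"yaw":35,"grip":1},
    {"dx":0,"dy":0,"dz":0,"yaw":35,"grip":1}
  ]
}}

```text
clock: 4.03
eef_pos: [0.4722, 0.1585, 0.0712]
tool_rot: [-0.424, -0.566, -0.424, 0.566]
force: [-2.2, -2.2, 7.0]
opening: 0.366
```

Run:
```python
from h import *
from plant import ctrl
s=ctrl.observe();rel(s,[.472,.159,.07])
c=ctrl.camera("side");cv2.imwrite("pics/s1.png",cv2.resize(c["image"][235:400,300:460,::-1],(582,600)))
```

```text
tool x [ 0.001 -0.001 -1.   ] jaw y [ 0.96  -0.28   0.001] jaw deg -16.3 q6 0.586
eef [0.4722 0.1585 0.0712] d units [ 0.03  -0.008 -0.012] F [-2.17 -2.23  6.98] T [-0.422  0.467  0.752] open 0.366 t 4.0333
```

View pics/s1.png

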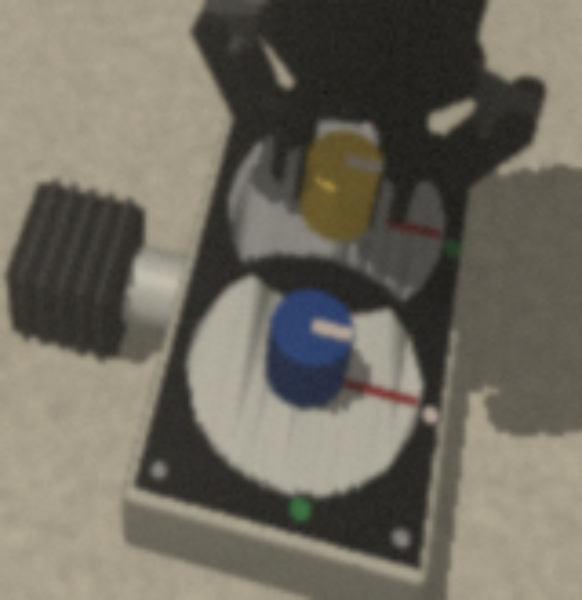

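The side view shows the yellow pointer at (390–440, 224–235), nearly at its green dot (452,248). The blue pointer is still on its white start dot (430,414). The twist torque rose to 0.75 N m, so the knob is on the stop. I'll release, lift and look.

>>> {"api": "jog_arm", "payload": {
  "motion": [
    {"dx":0,"dy":0,"dz":0,"yaw":-1.5,"grip":1},
    {"dx":0,"dy":0,"dz":0,"yaw":-1.5,"grip":0.3},
    {"dx":0,"dy":0,"dz":0,"yaw":-1.5,"grip":0.3},
    {"dx":0,"dy":0,"dz":0,"yaw":-1.5,"grip":0.3},
    {"dx":-0.3,"dy":0,"dz":0,"yaw":-1.5,"grip":0.3},
    {"dx":-1,"dy":0,"dz":0,"yaw":-1.5,"grip":0.3},
    {"dx":-1.8,"dy":0,"dz":0,"yaw":-1.5,"grip":0.3},
    {"dx":-2.5,"dy":0,"dz":0,"yaw":-1.5,"grip":0.3}
  ]
}}

```text
clock: 4.75
eef_pos: [0.472, 0.1587, 0.1714]
tool_rot: [-0.431, -0.56, -0.431, 0.561]
force: [0.4, 0.2, -0.2]
opening: 0.7
```

Run:
```python
from h import *
from plant import ctrl
s=ctrl.observe();rel(s,[.4845,.2333,.17])
c=ctrl.camera("wrist");wknobs(c,s["eef_pos"],s["tool_rot"])
cv2.imwrite("pics/w2.png",c["image"][:,:,::-1])
c=ctrl.camera("side");cv2.imwrite("pics/s2.png",cv2.resize(c["image"][235:400,300:460,::-1],(582,600)))
```

```text
tool x [-0. -0. -1.] jaw y [ 0.967 -0.256 -0.   ] jaw deg -14.8 q6 0.559
eef [0.472  0.1587 0.1714] d units [ 0.034 -0.174 -1.882] F [ 0.37  0.25 -0.21] T [-0.031  0.004 -0.024] open 0.7 t 4.75
yellow [325.9 202.7] 1332 centre@.1 0.474 0.1622 r 0.0183 hull c ((0.47333604097366333, 0.16148239374160767), (0.02823091857135296, 0.03549760580062866), 162.8972625732422)
blue [302.9  88.7] 130 centre@.1 0.4805 0.243 r 0.0091 hull c ((0.4798249900341034, 0.24403315782546997), (0.004939710721373558, 0.01787261664867401), 113.4256591796875)
```

View pics/w2.png

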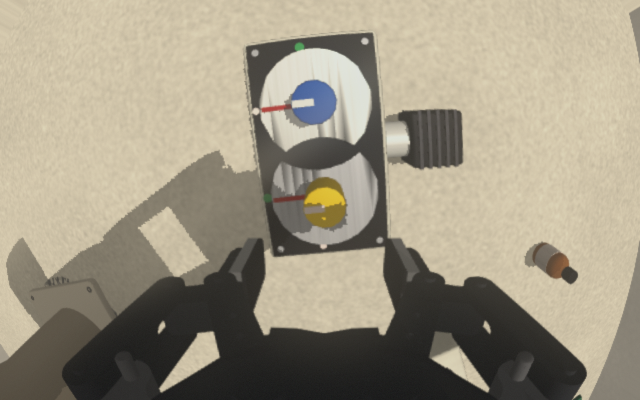

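View pics/s2.png

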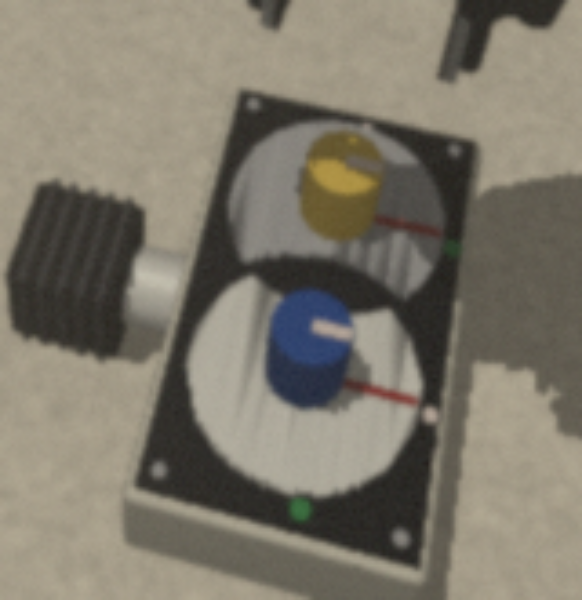

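Both views agree: the yellow pointer is on its green dot (wrist view, (268,198)) and the blue is still at its start, with the bottle and dial untouched. Next I move over the blue knob, turning the jaws back on the way.

>>> {"api": "jog_arm", "payload": {
  "motion": [
    {"dx":0,"dy":-0.09,"dz":-0.9,"yaw":-7,"grip":0.3},
    {"dx":0,"dy":-0.17,"dz":-1.6,"yaw":-14,"grip":0.3},
    {"dx":0,"dy":-0.17,"dz":-1.88,"yaw":-21,"grip":0.3},
    {"dx":0,"dy":-0.17,"dz":-1.88,"yaw":-28,"grip":0.3},
    {"dx":0,"dy":-0.17,"dz":-1.88,"yaw":-35,"grip":0.3},
    {"dx":0,"dy":-0.17,"dz":-1.88,"yaw":-42,"grip":0.3},
    {"dx":0,"dy":-0.17,"dz":-1.88,"yaw":-45,"grip":0.3},
    {"dx":0,"dy":-0.17,"dz":-1.88,"yaw":-45,"grip":0.3}
  ]
}}

```text
clock: 5.52
eef_pos: [0.4843, 0.2331, 0.1692]
tool_rot: [0.613, 0.352, 0.614, -0.352]
force: [1.0, -0.5, 1.0]
opening: 0.698
```

Run:
```python
from h import *
from plant import ctrl
s=ctrl.observe();rel(s,[.4845,.2333,.071])
c=ctrl.camera("wrist");wknobs(c,s["eef_pos"],s["tool_rot"])
cv2.imwrite("pics/w3.png",c["image"][:,:,::-1])
```

```text
tool x [-0.001 -0.    -1.   ] jaw y [ 0.864  0.504 -0.001] jaw deg 30.3 q6 -0.102
eef [0.4843 0.2331 0.1692] d units [ 2.456e+00  9.000e-03 -1.000e-03] F [ 1.   -0.48  0.97] T [-0.019 -0.039  0.01 ] open 0.698 t 5.5167
yellow [273.5 268.3] 963 centre@.1 0.4714 0.1673 r 0.0232 hull c ((0.474638968706131, 0.16978612542152405), (0.018720608204603195, 0.05199476331472397), 19.024660110473633)
blue [324.3 217. ] 517 centre@.1 0.4851 0.2317 r 0.0142 hull c ((0.4873143434524536, 0.22781062126159668), (0.013690652325749397, 0.028896572068333626), 117.95157623291016)
```

View pics/w3.png

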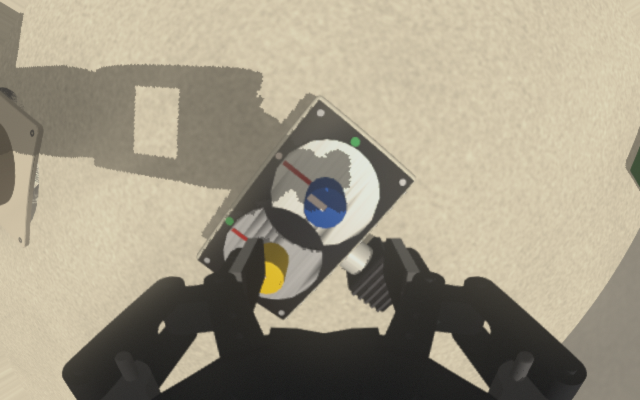

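The wrist view shows the blue knob at (325,202), centred between the fingers and with its pointer at the start dot (279,157). The computed finger gap to the yellow knob is over 25 mm. I'll descend.

>>> {"api": "jog_arm", "payload": {
  "motion": [
    {"dx":0.7,"dy":0,"dz":0,"yaw":0,"grip":0.3},
    {"dx":1.4,"dy":0,"dz":0,"yaw":0,"grip":0.3},
    {"dx":2.0,"dy":0,"dz":0,"yaw":0,"grip":0.3},
    {"dx":2.3,"dy":0,"dz":0,"yaw":0,"grip":0.3},
    {"dx":2.45,"dy":0,"dz":0,"yaw":0,"grip":0.3},
    {"dx":2.45,"dy":0,"dz":0,"yaw":0,"grip":0.3},
    {"dx":2.45,"dy":0,"dz":0,"yaw":0,"grip":0.3}
  ]
}}

```text
clock: 6.15
eef_pos: [0.4852, 0.2334, 0.0726]
tool_rot: [0.613, 0.353, 0.613, -0.353]
force: [-0.1, 0.3, 0.9]
opening: 0.699
```

>>> {"api": "jog_arm", "payload": {
  "motion": [
    {"dx":0,"dy":0,"dz":0,"yaw":0,"grip":1},
    {"dx":0,"dy":0,"dz":0,"yaw":0,"grip":1},
    {"dx":0,"dy":0,"dz":0,"yaw":0,"grip":1},
    {"dx":0,"dy":0,"dz":0,"yaw":0,"grip":1},
    {"dx":0,"dy":0,"dz":0,"yaw":0,"grip":1},
    {"dx":0,"dy":0,"dz":0,"yaw":0,"grip":1}
  ],
  "newtons": 40
}}

```text
clock: 6.65
eef_pos: [0.485, 0.2332, 0.0736]
tool_rot: [0.613, 0.353, 0.613, -0.352]
force: [-2.5, -1.5, 8.3]
opening: 0.359
```

Run:
```python
from h import *
from plant import ctrl
s=ctrl.observe();rel(s,[.4845,.2333,.071])
```

```text
tool x [ 0.001  0.    -1.   ] jaw y [0.864 0.503 0.001] jaw deg 30.2 q6 -0.101
eef [0.485  0.2332 0.0736] d units [ 0.064 -0.01  -0.007] F [-2.5  -1.55  8.27] T [-0.324  0.464  0.012] open 0.359 t 6.65
```

>>> {"api": "jog_arm", "payload": {
  "motion": [
    {"dx":0,"dy":0,"dz":0,"yaw":6,"grip":1},
    {"dx":0,"dy":0,"dz":0,"yaw":12,"grip":1},
    {"dx":0,"dy":0,"dz":0,"yaw":18,"grip":1},
    {"dx":0,"dy":0,"dz":0,"yaw":24,"grip":1},
    {"dx":0,"dy":0,"dz":0,"yaw":30,"grip":1},
    {"dx":0,"dy":0,"dz":0,"yaw":36,"grip":1},
    {"dx":0,"dy":0,"dz":0,"yaw":42,"grip":1},
    {"dx":0,"dy":0,"dz":0,"yaw":48,"grip":1}
  ]
}}

```text
clock: 7.32
eef_pos: [0.4842, 0.2331, 0.0736]
tool_rot: [-0.415, -0.572, -0.415, 0.573]
force: [-5.9, -1.5, 11.1]
opening: 0.361
```

Run:
```python
from h import *
from plant import ctrl
s=ctrl.observe();rel(s,[.4845,.2333,.071])
c=ctrl.camera("side");cv2.imwrite("pics/s4.png",cv2.resize(c["image"][235:400,300:460,::-1],(582,600)))
```

```text
tool x [-0. -0. -1.] jaw y [ 0.95  -0.311 -0.   ] jaw deg -18.1 q6 0.742
eef [0.4842 0.2331 0.0736] d units [ 0.064  0.005 -0.007] F [-5.87 -1.51 11.09] T [-0.231  0.916  0.064] open 0.361 t 7.3167
```

View pics/s4.png

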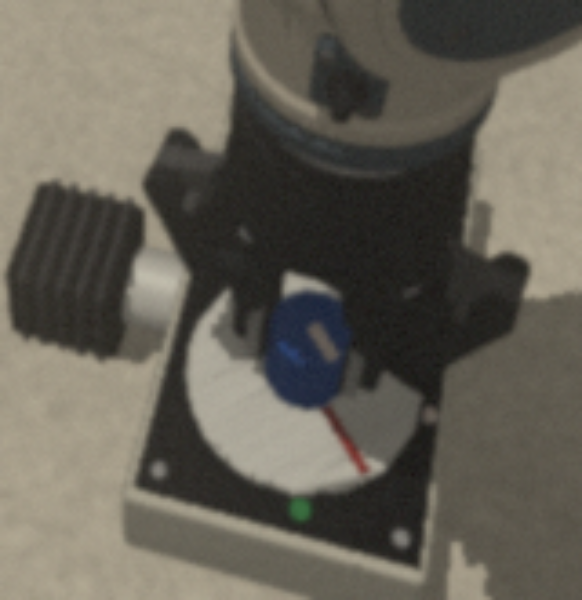

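The blue pointer has swung to (365,470), about 48° round and heading for its green dot at (300,510), with no slip. I'll finish to the stop.

>>> {"api": "jog_arm", "payload": {
  "motion": [
    {"dx":0,"dy":0,"dz":0,"yaw":6,"grip":1},
    {"dx":0,"dy":0,"dz":0,"yaw":12,"grip":1},
    {"dx":0,"dy":0,"dz":0,"yaw":18,"grip":1},
    {"dx":0,"dy":0,"dz":0,"yaw":24,"grip":1},
    {"dx":0,"dy":0,"dz":0,"yaw":29,"grip":1},
    {"dx":0,"dy":0,"dz":0,"yaw":32,"grip":1},
    {"dx":0,"dy":0,"dz":0,"yaw":34,"grip":1},
    {"dx":0,"dy":0,"dz":0,"yaw":34,"grip":1}
  ]
}}

```text
clock: 8.03
eef_pos: [0.4835, 0.2332, 0.0735]
tool_rot: [-0.231, -0.668, -0.231, 0.669]
force: [-8.2, 1.1, 12.6]
opening: 0.36
```

Run:
```python
from h import *
from plant import ctrl
s=ctrl.observe();rel(s,[.4845,.2333,.071])
```

```text
tool x [-0.002 -0.    -1.   ] jaw y [ 0.618 -0.786 -0.001] jaw deg -51.9 q6 1.332
eef [0.4835 0.2332 0.0735] d units [ 0.063  0.014 -0.022] F [-8.21  1.06 12.6 ] T [0.081 1.349 0.362] open 0.36 t 8.0333
```

>>> {"api": "jog_arm", "payload": {
  "motion": [
    {"dx":0,"dy":0,"dz":0,"yaw":-1,"grip":1},
    {"dx":0,"dy":0,"dz":0,"yaw":-1,"grip":0.3},
    {"dx":0,"dy":0,"dz":0,"yaw":-1,"grip":0.3},
    {"dx":0,"dy":0,"dz":0,"yaw":-1,"grip":0.3},
    {"dx":-0.3,"dy":0,"dz":0,"yaw":-1,"grip":0.3},
    {"dx":-1,"dy":0,"dz":0,"yaw":-1,"grip":0.3},
    {"dx":-1.9,"dy":0,"dz":0,"yaw":-1,"grip":0.3},
    {"dx":-2.8,"dy":0,"dz":0,"yaw":-1,"grip":0.3}
  ]
}}

```text
clock: 8.7
eef_pos: [0.4842, 0.2328, 0.1856]
tool_rot: [-0.237, -0.666, -0.237, 0.667]
force: [0.3, 0.4, -0.0]
opening: 0.699
```

Run:
```python
from h import *
from plant import ctrl
s=ctrl.observe();rel(s,[.4845,.2333,.18])
a=ctrl.camera("wrist")["image"][:,:,::-1]
c=ctrl.camera("side")["image"][235:400,300:460,::-1]
cv2.imwrite("pics/w5.png",np.hstack([a[:,120:520],cv2.resize(c,(388,400))]))
```

```text
tool x [-0.001 -0.001 -1.   ] jaw y [ 0.632 -0.775 -0.   ] jaw deg -50.8 q6 1.313
eef [0.4842 0.2328 0.1856] d units [ 0.139 -0.005 -0.012] F [ 0.3   0.35 -0.03] T [ 0.034 -0.043  0.049] open 0.699 t 8.7
```

View pics/w5.png

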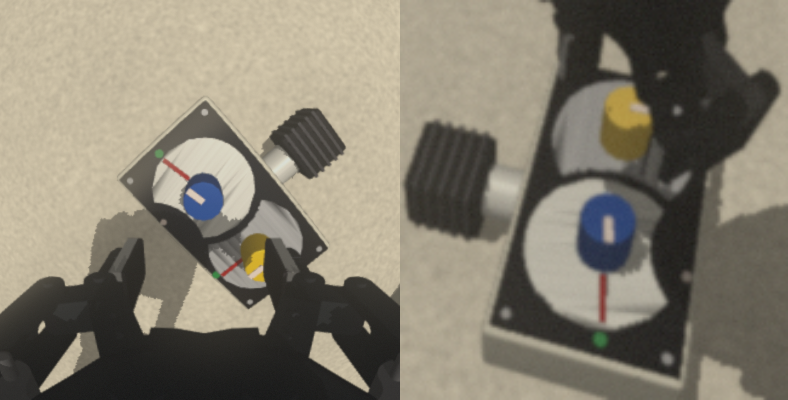

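Both pointers are on their green dots: blue at (158,153) and yellow at (215,275) in the wrist half, with the side half showing blue at (600,340). The gripper is clear, so I'll let the arm settle and hand in.

>>> {"api": "jog_arm", "payload": {
  "motion": [
    {"dx":-0.5,"dy":0,"dz":0,"yaw":0,"grip":0.3},
    {"dx":-0.5,"dy":0,"dz":0,"yaw":0,"grip":0.3},
    {"dx":-0.5,"dy":0,"dz":0,"yaw":0,"grip":0.3},
    {"dx":-0.5,"dy":0,"dz":0,"yaw":0,"grip":0.3}
  ]
}}

```text
clock: 9.13
eef_pos: [0.4845, 0.233, 0.2036]
tool_rot: [-0.237, -0.666, -0.237, 0.666]
force: [0.6, -0.5, -0.1]
opening: 0.702
```

Run:
```python
from plant import ctrl
s=ctrl.observe();print(s["eef_pos"],s["force"],abs(s["joint_vel"]).max())
print(ctrl.sign_off())
```

```text
[0.48445539 0.23299918 0.20361761] [ 0.57194342 -0.50583427 -0.08651975] 0.01731464730655233
the job is handed in; nothing more can be done
None
```

I turned the yellow shutter knob clockwise to its closed stop with the blue selector still at its start. Then I turned the blue selector clockwise to its camera stop, let go of both, and handed the job in at about 9 s. The hand-in reports no verdict.

- **End positions:** After release, the wrist view showed both pointers on their green dots. The side view agreed for blue; there the gripper hid the yellow pointer, but an earlier side view had shown it at its dot.
- **Stops:** The twist torque rose at each stop, to 0.75 N m on yellow and 0.36 N m on blue. That rise was smaller on blue, so the pointer on its green dot is the better evidence there.
- **Clear of everything:** At the end the gripper was about 0.20 m above the table, with about 0.8 N on the wrist, which is sensor noise.
- **Dial and bottle:** The arm never went near either of them. I did not measure their positions again at the end.
- **Measurements:** The knob centres from the three cameras agreed to within about 3 mm. Two wrist-camera readings taken later, with a knob in shadow or behind a finger, were up to 11 mm off, and I did not use them.
- **Refused call:** The first move call was refused as badly formed, and nothing moved.

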